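Charge a mill tube with its grinding ball and present it at a slant

ROBOT

A 6-joint arm with a two-finger parallel gripper is mounted at the origin on a cart in front of the work surface, level with it; the furniture and walls round the work are solid. World frame = base frame: x ahead of the robot, y to its left, z up, the work surface at z = 0. Lengths are in m, angles in rad, forces in N, time in s.
With the tool pointing down it reaches from about 0.35 to 0.85 m from the base axis. Payload 8.1 kg.
Tool frame: the origin (TCP) lies at the very end of the fingers, on their centre line; the grasp point (between the pads) lies 19 mm behind it (pinch_z is the distance from the TCP to the grasp point, in m); z points along the fingers, y is the direction in which the jaws open and shut (so a half turn about z gives the same grasp; the last joint's range is limited). The gripper opens to 93 mm and grips with 3 to 60 N. Pads are 15 mm wide; open, the fingers measure 128 mm over their backs; the gripper's body (75 mm by 188 mm) begins 65 mm behind the grasp point.
Start: joints at [-1.321, 0.13, 1.488, -0, 1.523, -0.085], TCP at [0.197, -0.567, 0.219] pointing down, gripper open.
Joint ranges: [-2.96, 2.96], [-0.89, 2.26], [0.02, 2.5], [-1.34, 4.48], [0, 2.73], [-2.66, 2.66]. Speed limits (rad/s): [2.39, 2.39, 2.79, 3.14, 3.14, 3.14].

INTERFACE

Orientations are given as a rotation vector (axis times angle).
In Python, from plant import * gives the robot as it stands.
- The arm moves only by the tool move_arm, never from a script. Its argument "series" is a list of rows, each a list of 7 numbers: the shift along the tool's x, y, z each as a share of 10 cm, from -1 to 1, then the turn, a rotation vector about the tool's x, y, z each as a share of 180 degrees, from -1 to 1, then the opening, from -1 (shut) to 1 (fully open). In form: [[dx, dy, dz, rx, ry, rz, jaw], ...]. A call has 1 to 8 rows; each row is the pose to reach, as a shift and turn from the pose commanded when the call began, along the tool's axes at that moment, turning the shorter way round; what a row does not reach only later rows make up. A row lasts 1/10 s, in which the tool goes at most 50 mm and 8.59 degrees, less where a joint would pass 70% of its speed; a pose out of reach is approached as far as the arm can. A call with a number of a shift or a turn outside -1 to 1 is refused whole. A call with a gripper value outside its range is refused whole. The fingers move at their own pace and stop on an object; "squeeze" is the grip in N (left out, the last holds). Time passes only in rows, so rows that repeat a pose let the fingers close. It gives the time, the measured TCP pose, the force and the opening at its end, in the units of the state.
- read_state(): the state, without advancing time (a new reading comes with each control period).
- read_camera(name): name is "side" or "top" or "wrist"; returns a dict with "frame" (420x560x3 uint8, red, green, blue), "K" (3x3 intrinsics, pixels), "rvec" (rotation vector, rad) and "tvec" (3), from world to camera coordinates, as OpenCV has them. Camera axes: x right, y down, z forward; pixel columns grow to the right and rows downward; lengths in m; the calibration is good to about 2 mm. A picture is of the moment at which its call begins. There is no depth.
- close_job(): hands the job in, once; it reports no verdict.
The state is a dict: "t": time; "q": joint angles; "dq": joint speeds; "joint_torque": joint torques, N m; "tool_pos": TCP position; "orientation": TCP orientation; "force": force on the tool from outside, world axes, zero at the start; "wrist_torque": the same for the moment, N m; "opening": finger opening in m.
Only numpy, scipy, OpenCV 4.12 (cv2) and the standard library are available. Lean on these libraries where they do the work, as an engineer would, in place of code of your own. Each camera call takes 0.05 s, during which the arm holds its last target.

TASK

Take the white ceramic grinding ball out of the blue pocket tray and let it drop into the open tube with the orange collar, while that tube stands in the white rack. Then draw this tube, with the ball in it, straight up out of the rack, lean it over to about 45 degrees (any direction) and keep holding it there, all of it well over 10 cm above the bench, ready for the sample to be spooned in: finish while holding it still, do not put it down. Leave the other balls, the tube with the green collar, the timer and the weighing bottle where they are.

Things in the scene. Friction and masses are not known exactly. Their poses are not given: they have to be found in the camera images.
- ball_tray: Blue tray fixed to the bench, 64 x 170 x 14 mm (x, y, z; a small lug at each end makes it 184 mm long), origin at the centre of its underside. Its flat top, 14 mm above the bench, has three round pockets of 13 mm diameter in a row along its y axis, at y = -50, 0 and +50 mm. One 16 mm ball sits on the rim of each pocket.
- white_ball_center (a point): Centre of the white ceramic ball, 16 mm in diameter, about 14 g: the one to load. It rests in a pocket with its centre about 4.7 mm above the tray's top, so fingertips just above the tray reach past its middle. It may be in any of the three pockets. The orientation of this point means nothing.
- brown_ball_center (a point): Centre of the reddish-brown ball, 16 mm, in another pocket; to be left alone.
- black_ball_center (a point): Centre of the black ball, 16 mm, in another pocket; to be left alone.
- tube_stand: White rack fixed to the bench, 60 x 184 x 52 mm (x, y, z), origin at the centre of its underside. Foot plate 6 mm thick; the upper plate (56 mm wide, top face 52 mm above the bench) has three holes of 33 mm diameter in a row along its y axis, at y = -55, 0 and +55 mm. The tubes stand on the foot plate in the two outer holes; the middle hole is empty.
- orange_tube: The tube to load and draw: clear plastic, round, open at the top, with an orange collar 12 mm high just under the rim; 95 mm long, 30 mm outside and 25 mm inside diameter, foot tapering to 22 mm, about 40 g. Origin at the centre of the underside of its foot, z along the tube towards the mouth. In the rack its rim stands 101 mm above the bench, so 49 mm of it project above the rack's upper plate. It may be in either outer hole.
- orange_tube_rim (a point): Centre of the mouth of the orange-collared tube, 95 mm above its foot.
- orange_tube_in (a point): Centre of the inner floor of the orange-collared tube, 4 mm above its foot.
- green_tube: A like tube with a green collar in the other outer hole, origin at the centre of the underside of its foot; to be left alone.
- weighing_bottle: Stoppered glass weighing bottle, 39 mm in diameter, 58 mm high, origin at the centre of its underside; to be left alone.
- timer: White bench timer lying flat, 58 x 62 x 19 mm, origin at the centre of its underside; to be left alone.
Not all that is in view belongs to the job. What is shaped like the orange_tube but black, brown or pink is not meant.

How it is judged:
On the way, in this order (a step that is already met when the one before it is completed fails the run):
1. the white ball lies loose at the bottom of the orange-collared tube, which still stands in the rack (distance between white_ball_center and orange_tube_in below 0.025 m and contact force between the fingers and white_ball below 0.1 N and z of orange_tube in the frame of tube_stand below 0.015 m and angle between orange_tube's own z axis and vertical below 0.2 rad), for 0.2 s.
2. the tube is drawn clear above the rack, roughly upright (within 25 degrees), ball inside (distance between white_ball_center and orange_tube_in below 0.025 m and height (world z) of orange_tube above 0.055 m and angle between orange_tube's own z axis and vertical below 0.44 rad), for 0.05 s.
At the end, for the whole second after the job is handed in: The orange-collared tube is held in the fingers, touching no rack, tray or other tube, at rest, its foot at least 100 mm above the bench, mouth up and leaning 45 degrees (within 12) from upright, with the white ball at the bottom inside it (distance between white_ball_center and orange_tube_in below 0.025 m and height (world z) of orange_tube above 0.1 m and angle between orange_tube's own z axis and vertical between 0.576 and 0.995 rad and contact force between the fingers and orange_tube above 0.5 N and contact force between each of tube_stand, ball_tray, green_tube and orange_tube below 0.05 N and linear speed of orange_tube below 0.03 m/s and angular speed of orange_tube below 0.2 rad/s); the arm keeps its last pose, push and grip.
It fails at once if another ball is shifted more than 15 mm (distance of any of brown_ball_center, black_ball_center from where it was at the start of the episode above 0.015 m).
It fails at once if the green-collared tube is shifted more than 20 mm (distance of green_tube from where it was at the start of the episode above 0.02 m).
It fails at once if the timer or the weighing bottle is shifted more than 30 mm (distance of any of timer, weighing_bottle from where it was at the start of the episode above 0.03 m).
It also fails if it takes over 51 s, if anything falls off the work surface, if the arm or the gripper's body presses on something with over 40 N, if the wrist force passes 120 N, or if a joint passes its speed limit or range.

## Working session

There is one attempt and no reset: what is moved stays moved. The work goes in short steps, Python scripts to look and compute and a tool call to move; the robot and the scene stay as the last step left them, time stands still between calls to the robot, and variables do not carry over. Pictures are saved under pics/ and viewed, and the job is handed in when it is done.

Besides the shell and the picture viewer there is one more tool, called after ">>>" by a JSON object that holds its "method" and its "body". move_arm: Moves the arm, as the interface text tells. Shift numbers are shares of 10 cm and turn numbers shares of 180 degrees, none past 1 either way. Its arguments: {"type":"object","properties":{"series":{"type":"array","items":{"type":"array","items":{"type":"number"}}},"squeeze":{"type":"number"}},"required":["series"]}

```bash
ls; mkdir -p pics; python3 - <<'E'
from plant import *
import cv2,numpy as np
s=read_state();print({k:np.round(v,4).tolist() if not isinstance(v,float) else v for k,v in s.items()})
for n in ("top","side","wrist"):
    c=read_camera(n);cv2.imwrite(f"pics/{n}0.png",c["frame"][:,:,::-1]);np.savez(f"pics/{n}0.npz",**c)
    R=cv2.Rodrigues(np.array(c["rvec"]))[0];print(n,-R.T@np.array(c["tvec"]),R[2],c["K"])
E
```

```text
pics
{'t': 0.0, 'q': [-1.3214, 0.1312, 1.4893, 0.0, 1.5229, -0.0854], 'dq': [0.0001, 0.0013, 0.001, -0.0004, -0.0002, 0.0008], 'joint_torque': [-0.001, -55.985, -49.1752, 0.0766, 0.0358, -0.0002], 'tool_pos': [0.1971, -0.5661, 0.2176], 'orientation': [-3.0959, -0.5232, 0.0002], 'force': [0.0498, -0.299, 0.4103], 'wrist_torque': [-0.0263, 0.0082, -0.0166], 'opening': 0.09310374100462243}
top [0.49151702 0.09484591 1.14195953] [ 0.07550549 -0.00463519 -0.99713461] [[484.70965415   0.         274.58157462]
 [  0.         484.70965415 215.3791565 ]
 [  0.           0.           1.        ]]
side [0.20636538 1.09313546 0.64982157] [ 0.29733822 -0.83520235 -0.46263054] [[518.35750014   0.         271.05690046]
 [  0.         518.35750014 206.4185917 ]
 [  0.           0.           1.        ]]
wrist [ 0.26274548 -0.54370322  0.38267041] [-0.2364836  -0.08213157 -0.968158  ] [[320.98558768   0.         280.43775768]
 [  0.         320.98558768 206.90498051]
 [  0.           0.           1.        ]]
```

View pics/top0.png

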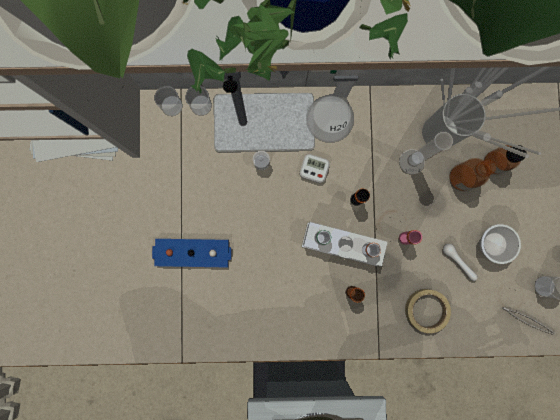

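View pics/side0.png

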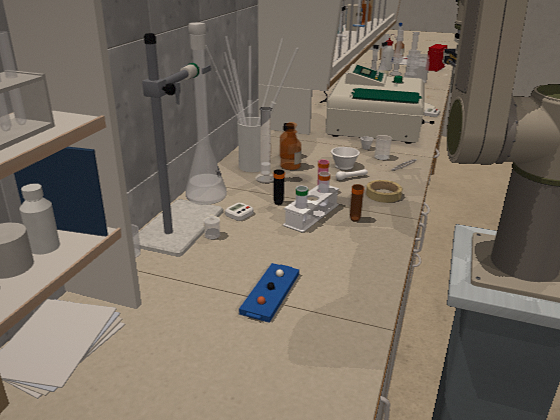

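View pics/wrist0.png

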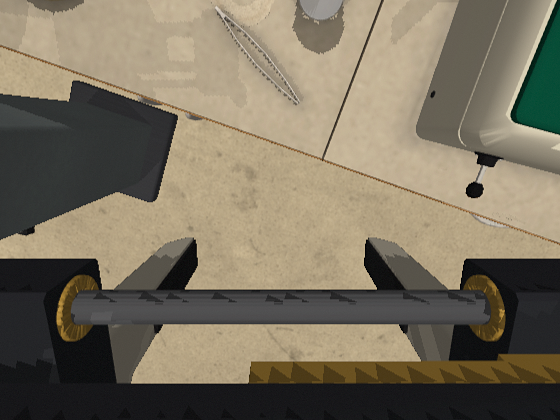

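```bash
python3 - <<'E'
import cv2,numpy as np
a=cv2.imread("pics/top0.png");b=cv2.imread("pics/side0.png")
A=cv2.resize(a[205:305,140:420],None,fx=2.8,fy=2.8,interpolation=cv2.INTER_CUBIC)
B=cv2.resize(b[150:330,220:420],None,fx=3,fy=3,interpolation=cv2.INTER_CUBIC)
cv2.imwrite("pics/ztop.png",A);cv2.imwrite("pics/zside.png",B)
E
```

```text
(no output)
```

View pics/ztop.png

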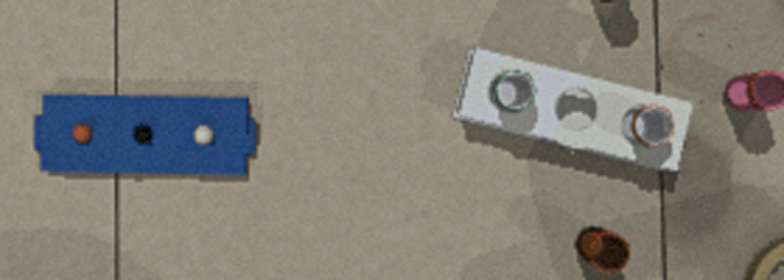

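View pics/zside.png

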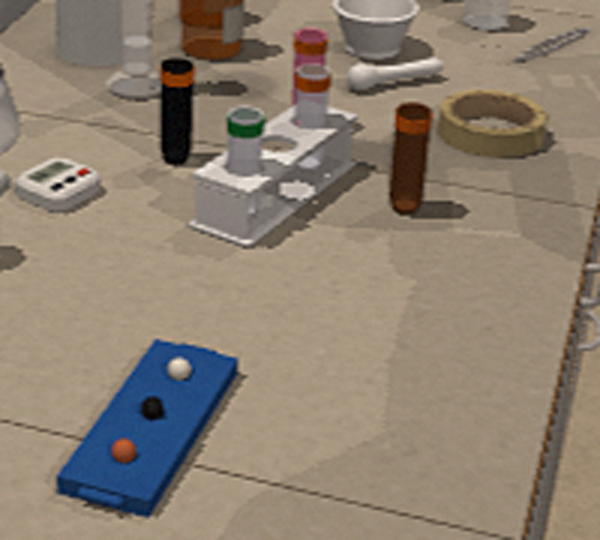

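```bash
cat > h.py <<'E'
import cv2,numpy as np
from scipy.spatial.transform import Rotation as Rn
def ray(c,uv):
    R=cv2.Rodrigues(np.array(c["rvec"],float))[0];t=np.array(c["tvec"],float)
    o=-R.T@t;d=R.T@np.linalg.solve(c["K"],np.array([uv[0],uv[1],1.]));return o,d/np.linalg.norm(d)
def onz(c,uv,z):
    o,d=ray(c,uv);return o+d*(z-o[2])/d[2]
def tri(r):
    A=sum(np.eye(3)-np.outer(d,d) for o,d in r);b=sum((np.eye(3)-np.outer(d,d))@o for o,d in r);return np.linalg.solve(A,b)
def blobs(m,box,amin=4):
    x0,y0,x1,y1=box;k=np.zeros_like(m);k[y0:y1,x0:x1]=m[y0:y1,x0:x1]
    n,l,s,c=cv2.connectedComponentsWithStats(k,connectivity=8)
    return [(c[i].round(2).tolist(),s[i].tolist()) for i in range(1,n) if s[i,4]>=amin]
E
python3 - <<'E'
from h import *
T=dict(np.load("pics/top0.npz"));S=dict(np.load("pics/side0.npz"))
def masks(c):
    h=cv2.cvtColor(c["frame"],cv2.COLOR_RGB2HSV);H,Sa,V=[h[...,i].astype(int) for i in range(3)]
    return dict(blue=((H>100)&(H<125)&(Sa>120)),orange=((H<14)&(Sa>120)),green=((H>60)&(H<90)&(Sa>80)),white=((Sa<60)&(V>150)),black=(V<45))
for nm,c,tb,rb in (("top",T,(150,235,235,272),(295,215,395,270)),("side",S,(238,260,302,322),(280,155,345,235))):
    m={k:v.astype(np.uint8) for k,v in masks(c).items()}
    for k in ("white","black","orange","blue"): print(nm,"tray",k,blobs(m[k],tb))
    for k in ("orange","green"): print(nm,"rack",k,blobs(m[k],rb,3))
    for k in ("blue",):
        cs=max(cv2.findContours(m[k],0,1)[0],key=cv2.contourArea);print(cv2.minAreaRect(cs))
    if nm=="top":
        w=np.zeros_like(m["white"]);w[215:270,295:395]=m["white"][215:270,295:395]
        cs=max(cv2.findContours(w,0,1)[0],key=cv2.contourArea);print("rack",cv2.minAreaRect(cs))
E
```

```text
top tray white [([150.75, 235.25], [150, 235, 3, 2, 4]), ([156.75, 235.5], [156, 235, 3, 2, 4]), ([232.9, 238.8], [232, 237, 3, 5, 10]), ([159.23, 263.68], [150, 239, 31, 33, 141]), ([211.83, 252.57], [210, 250, 5, 6, 23]), ([233.47, 255.53], [232, 250, 3, 10, 15]), ([232.25, 262.25], [231, 261, 4, 3, 8]), ([206.4, 270.0], [183, 266, 51, 6, 110])]
top tray black [([190.58, 252.45], [188, 250, 6, 6, 31])]
top tray orange [([168.71, 252.29], [166, 250, 6, 6, 31])]
top tray blue [([191.34, 252.54], [152, 239, 79, 28, 1924])]
top rack orange [([366.0, 250.0], [366, 249, 1, 3, 3])]
top rack green []
((191.0, 252.5), (27.0, 78.0), 90.0)
rack ((344.4411926269531, 243.73532104492188), (82.21957397460938, 25.951311111450195), 14.03624439239502)
side tray white [([249.06, 273.42], [238, 260, 33, 34, 339]), ([278.25, 260.62], [276, 260, 6, 3, 8]), ([289.18, 261.35], [283, 260, 12, 4, 17]), ([299.18, 264.36], [297, 263, 5, 4, 11]), ([260.89, 268.11], [258, 267, 6, 3, 9]), ([279.2, 271.6], [277, 269, 6, 6, 25]), ([238.8, 274.6], [238, 273, 3, 4, 5]), ([295.96, 296.41], [286, 282, 16, 26, 138]), ([240.55, 296.09], [238, 295, 6, 4, 11]), ([238.56, 300.44], [238, 298, 3, 6, 9]), ([287.12, 307.31], [284, 306, 8, 5, 16]), ([298.27, 312.68], [293, 308, 9, 13, 41]), ([286.56, 316.33], [274, 310, 24, 12, 105]), ([240.85, 319.54], [238, 318, 7, 4, 13]), ([249.0, 319.8], [248, 319, 3, 3, 5])]
side tray black [([270.41, 286.05], [267, 283, 8, 7, 41])]
side tray orange [([261.0, 299.91], [258, 296, 7, 8, 46])]
side tray blue [([268.93, 292.82], [239, 263, 60, 59, 1719])]
side rack orange [([288.42, 162.26], [280, 155, 21, 15, 208]), ([323.04, 165.42], [318, 162, 12, 7, 52]), ([282.11, 175.56], [280, 172, 5, 7, 27]), ([323.29, 177.8], [318, 175, 12, 6, 51])]
side rack green [([301.15, 192.85], [296, 190, 12, 6, 48])]
((59.04991912841797, 195.31202697753906), (92.89842224121094, 81.91807556152344), 80.90972137451172)
```

```bash
python3 - <<'E'
from h import *
T=dict(np.load("pics/top0.npz"));S=dict(np.load("pics/side0.npz"))
h=cv2.cvtColor(T["frame"],cv2.COLOR_RGB2HSV).astype(int)
for nm,m in (("or",(h[...,0]<18)&(h[...,1]>60)),("gr",(h[...,0]>45)&(h[...,0]<95)&(h[...,1]>35))):
    k=np.zeros(m.shape,bool);k[225:262,312:386]=m[225:262,312:386]
    p=np.argwhere(k)[:,::-1].astype(np.float32);
    if nm=="or":p=p[p[:,0]>358]
    else:p=p[p[:,0]<338]
    print(nm,len(p),cv2.fitEllipse(p),p.min(0),p.max(0),cv2.minEnclosingCircle(p))
    c=cv2.minEnclosingCircle(p)[0];print(onz(T,c,.101),onz(T,c,.095))
for nm,a,b in (("white",(211.9,252.5),(279.2,271.6)),("black",(190.58,252.45),(270.4,286.05)),("brown",(168.7,252.3),(261,299.9))):
    print(nm,onz(T,a,.0187),onz(S,b,.0187),tri([ray(T,a),ray(S,b)]))
print("rack",[onz(T,p,.052)[:2] for p in cv2.boxPoints(((344.44,243.7),(82.2,25.95),14.0))],onz(T,(344.44,243.7),.052))
print("or side",onz(S,(323.3,177.5),.095),"green",onz(S,(301.15,192.8),.095))
# others
print("pink",onz(T,(415,237),.09),"brown",onz(T,(352,291),.1),"black",onz(T,(363,194),.1),"flask? timer",onz(T,(315,168),.02))
E
```

```text
or 29 ((373.0588073730469, 249.6468963623047), (13.997724533081055, 14.80215072631836), 123.64399719238281) [366. 243.] [380. 257.] ((372.7162170410156, 249.6621551513672), 7.649876117706299)
[ 0.49269097 -0.11891909  0.101     ] [ 0.49269774 -0.12015121  0.095     ]
gr 38 ((323.429931640625, 236.8363800048828), (14.046661376953125, 14.394730567932129), 74.90209197998047) [316. 230.] [331. 244.] ((323.3863525390625, 236.85227966308594), 7.615156650543213)
[ 0.52213568 -0.01388906  0.101     ] [ 0.52231217 -0.0145158   0.095     ]
white [0.49333165 0.23601377 0.0187    ] [0.49417902 0.2286048  0.0187    ] [0.49268231 0.23522306 0.02341464]
black [0.49438561 0.28521949 0.0187    ] [0.49417941 0.28330515 0.0187    ] [0.49401736 0.28490267 0.0198764 ]
brown [0.4956942  0.33570351 0.0187    ] [0.4959462  0.33229609 0.0187    ] [0.49530661 0.33509414 0.02094768]
rack [array([0.50321837, 0.03087134]), array([0.55956655, 0.01540628]), array([ 0.511408  , -0.16279757]), array([ 0.45539446, -0.14666816])] [ 0.50731033 -0.06589569  0.052     ]
or side [ 0.49147344 -0.10970013  0.095     ] green [ 0.51882365 -0.00230551  0.095     ]
pink [ 0.51836365 -0.21397084  0.09      ] brown [ 0.40567363 -0.0719202   0.1       ] black [ 0.61320925 -0.10221719  0.1       ] flask? timer [ 0.68582657 -0.0070247   0.02      ]
```

>>> {"method": "move_arm", "body": {"series": [[0.8,-0.95,0,0,0,-0.39,0],[0.8,-0.95,0,0,0,-0.39,0],[0.8,-0.95,0,0,0,-0.39,0],[0.8,-0.95,0,0,0,-0.39,0],[0.8,-0.95,0,0,0,-0.39,0],[0.8,-0.95,0,0,0,-0.39,0],[0.8,-0.95,0,0,0,-0.39,0],[0.8,-0.95,0,0,0,-0.39,0]], "squeeze": 10}}

```text
t: 0.95
tool_pos: [0.2415, -0.4504, 0.2184]
orientation: [-2.254, -2.188, -0.0]
force: [-0.2, -0.4, 0.3]
opening: 0.0469
```

>>> {"method": "move_arm", "body": {"series": [[1,0.4,0,0,0,0,0],[1,0.4,0,0,0,0,0],[1,0.4,0,0,0,0,0]]}}

```text
t: 1.25
tool_pos: [0.2864, -0.3485, 0.2181]
orientation: [-2.257, -2.183, -0.003]
force: [0.4, -0.1, 0.2]
opening: 0.0462
```

>>> {"method": "move_arm", "body": {"series": [[1,0.4,0,0,0,0,0],[1,0.4,0,0,0,0,0],[1,0.4,0,0,0,0,0]]}}

```text
t: 1.55
tool_pos: [0.33, -0.2502, 0.2186]
orientation: [-2.257, -2.185, -0.002]
force: [-1.0, -0.4, -1.7]
opening: 0.0467
```

>>> {"method": "move_arm", "body": {"series": [[1,0.4,0,0,0,0,0],[1,0.4,0,0,0,0,0],[1,0.4,0,0,0,0,0]]}}

```text
t: 1.85
tool_pos: [0.3736, -0.1519, 0.2187]
orientation: [-2.256, -2.186, -0.002]
force: [0.9, -0.5, 0.3]
opening: 0.0467
```

>>> {"method": "move_arm", "body": {"series": [[1,0.4,0,0,0,0,0],[1,0.4,0,0,0,0,0],[1,0.4,0,0,0,0,0]]}}

```text
t: 2.15
tool_pos: [0.417, -0.0537, 0.2186]
orientation: [-2.256, -2.186, -0.002]
force: [0.4, -0.4, -0.4]
opening: 0.0463
```

>>> {"method": "move_arm", "body": {"series": [[1,0.4,0,0,0,0,0],[1,0.4,0,0,0,0,0],[1,0.4,0,0,0,0,0]]}}

```text
t: 2.45
tool_pos: [0.4606, 0.0443, 0.2184]
orientation: [-2.257, -2.184, -0.001]
force: [-0.2, -0.8, -0.6]
opening: 0.0465
```

>>> {"method": "move_arm", "body": {"series": [[0.96,0.13,0,0,0,0,0],[0.96,0.13,0,0,0,0,0]]}}

```text
t: 2.65
tool_pos: [0.4766, 0.1365, 0.2185]
orientation: [2.263, 2.178, -0.001]
force: [0.9, 0.4, 0.6]
opening: 0.0467
```

>>> {"method": "move_arm", "body": {"series": [[0.96,0.13,1,0,0,0,0],[0.96,0.13,1,0,0,0,0],[0.96,0.13,1,0,0,0,0],[0.96,0.13,1,0,0,0,0],[0.96,0.13,1,0,0,0,0]]}}

```text
t: 3.15
tool_pos: [0.4922, 0.2312, 0.1177]
orientation: [-2.26, -2.182, 0.004]
force: [0.5, -0.2, -0.2]
opening: 0.0465
```

```bash
python3 - <<'E'
from plant import *
from h import *
c=read_camera("wrist");cv2.imwrite("pics/w1.png",c["frame"][:,:,::-1]);np.savez("pics/w1.npz",**c);print(read_state()["tool_pos"])
c=read_camera("side");cv2.imwrite("pics/s1.png",c["frame"][:,:,::-1]);np.savez("pics/s1.npz",**c)
E
```

```text
[0.49309911 0.23119657 0.11914944]
```

View pics/w1.png

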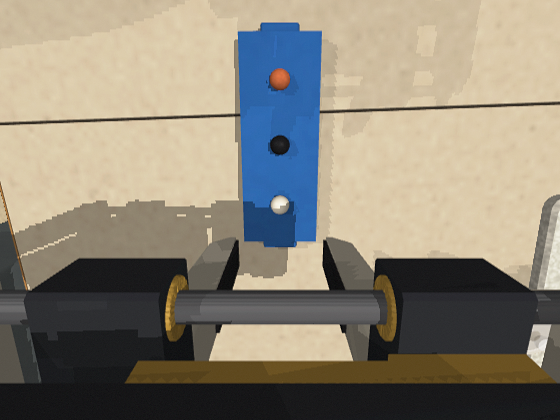

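```bash
python3 - <<'E'
from h import *
W=dict(np.load("pics/w1.npz"));T=dict(np.load("pics/top0.npz"));S=dict(np.load("pics/side0.npz"))
f=W["frame"];h=cv2.cvtColor(f,cv2.COLOR_RGB2HSV).astype(int)
nb=~((h[...,0]>95)&(h[...,0]<130)&(h[...,1]>100))
for b in ((264,65,296,95),(264,130,296,160),(264,190,296,220)):
    x=blobs(nb.astype(np.uint8),b,20);print(x)
    for q in x: print(onz(W,q[0],.0187),tri([ray(W,q[0]),ray(T,(211.9,252.5))]))
E
```

```text
[([279.39, 78.74], [269, 68, 21, 22, 364])]
[0.49524785 0.33341391 0.0187    ] [  0.50566702   2.83718784 -20.39064504]
[([279.39, 144.61], [270, 136, 19, 18, 271])]
[0.49346237 0.2836057  0.0187    ] [ 0.49269053  0.26747339 -0.23122808]
[([279.54, 204.45], [271, 195, 19, 20, 287])]
[0.49180139 0.23372042 0.0187    ] [0.49260358 0.23526365 0.02489989]
```

>>> {"method": "move_arm", "body": {"series": [[0.04,0,0.4,0,0,0,0],[0.04,0,0.75,0,0,0,0],[0.04,0,1,0,0,0,0],[0.04,0,1,0,0,0,0],[0.04,0,1,0,0,0,0],[0.04,0,1,0,0,0,0]]}}

```text
t: 3.85
tool_pos: [0.4947, 0.2369, 0.0216]
orientation: [2.261, 2.179, 0.006]
force: [0.1, 0.6, 1.1]
opening: 0.0462
```

```bash
python3 - <<'E'
from plant import *
from h import *
c=read_camera("side");cv2.imwrite("pics/s2.png",cv2.resize(c["frame"][200:350,200:380,::-1],None,fx=4,fy=4))
c=read_camera("wrist");cv2.imwrite("pics/w2.png",c["frame"][:,:,::-1]);print(read_state()["tool_pos"],read_state()["force"])
E
```

```text
[0.49438398 0.2371227  0.02120264] [0.31201989 0.01464758 0.34262474]
```

View pics/s2.png

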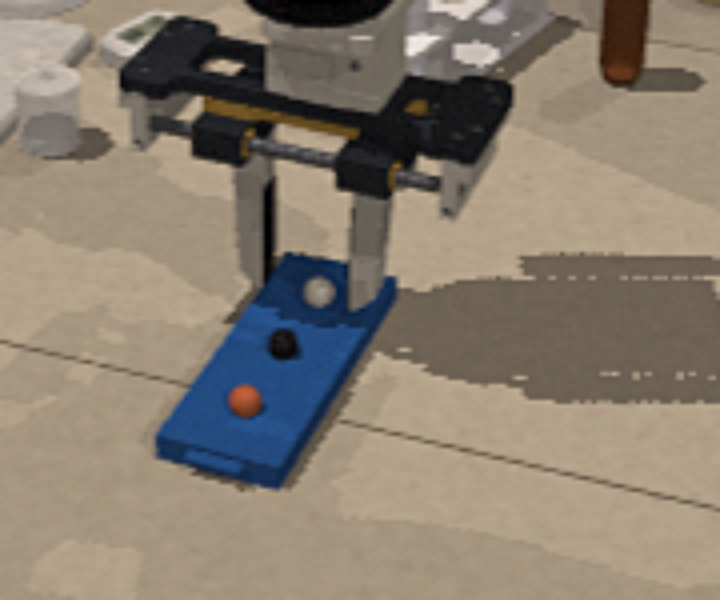

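View pics/w2.png

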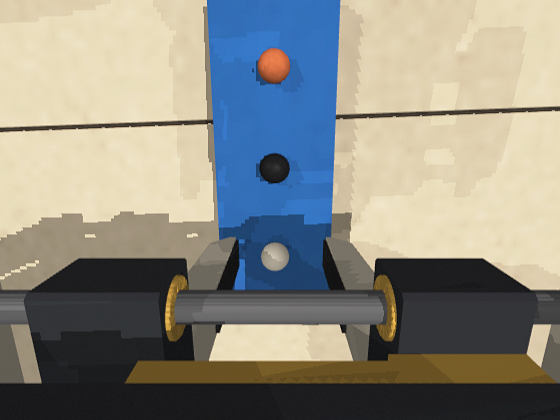

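```bash
python3 - <<'E'
from plant import *
from h import *
W=read_camera("wrist")
h=cv2.cvtColor(W["frame"],cv2.COLOR_RGB2HSV).astype(int)
nb=~((h[...,0]>95)&(h[...,0]<130)&(h[...,1]>100))
x=blobs(nb.astype(np.uint8),(258,236,292,275),50);print(x)
for q in x: print(onz(W,q[0],.0187))
for i in range(1):
    s=read_state();print(s["tool_pos"],s["orientation"])
E
```

```text
[([275.09, 256.56], [261, 242, 29, 30, 651])]
[0.4917411  0.23403914 0.0187    ]
[0.49400295 0.23712406 0.02075434] [2.26020981 2.17994383 0.00492969]
```

>>> {"method": "move_arm", "body": {"series": [[-0.02,-0.022,0.04,0,0,0,0],[-0.02,-0.022,0.04,0,0,0,0],[-0.02,-0.022,0.04,0,0,0,0],[-0.02,-0.022,0.04,0,0,0,0]]}}

```text
t: 4.4
tool_pos: [0.4901, 0.2348, 0.0146]
orientation: [-2.261, -2.181, 0.0]
force: [0.0, 0.1, -0.2]
opening: 0.0466
```

>>> {"method": "move_arm", "body": {"series": [[0,0,0,0,0,0,-1],[0,0,0,0,0,0,-1],[0,0,0,0,0,0,-1],[0,0,0,0,0,0,-1],[0,0,0,0,0,0,-1],[0,0,0,0,0,0,-1],[0,0,0,0,0,0,-1],[0,0,0,0,0,0,-1]], "squeeze": 8}}

```text
t: 5.2
tool_pos: [0.4906, 0.2349, 0.0149]
orientation: [2.261, 2.181, 0.001]
force: [2.6, 0.2, 0.3]
opening: 0.0149
```

```bash
python3 - <<'E'
from plant import *
from h import *
c=read_camera("side");cv2.imwrite("pics/s3.png",cv2.resize(c["frame"][200:350,200:380,::-1],None,fx=4,fy=4))
print(read_state()["tool_pos"],read_state()["force"],read_state()["opening"])
E
```

```text
[0.49061941 0.23493332 0.01494608] [3.71387064 0.09539552 1.29073607] 0.015155334745850258
```

View pics/s3.png

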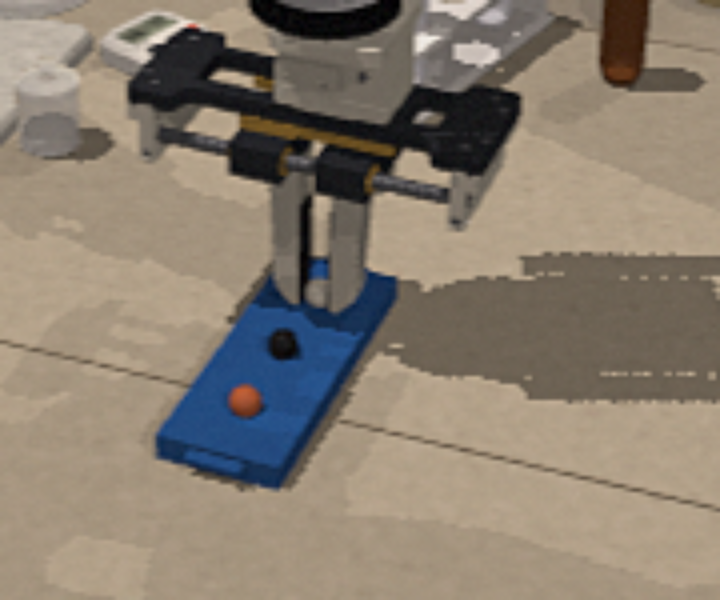

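>>> {"method": "move_arm", "body": {"series": [[0,0,-0.2,0,0,0,-1],[0,0,-0.5,0,0,0,-1],[0,0,-1,0,0,0,-1],[0,0,-1,0,0,0,-1],[0,0,-1,0,0,0,-1]]}}

```text
t: 5.75
tool_pos: [0.4909, 0.2353, 0.1161]
orientation: [2.26, 2.181, 0.004]
force: [-0.2, -0.0, -1.0]
opening: 0.015
```

```bash
python3 - <<'E'
from plant import *
from h import *
c=read_camera("side");cv2.imwrite("pics/s4.png",cv2.resize(c["frame"][180:330,200:380,::-1],None,fx=4,fy=4))
np.savez("pics/s4.npz",**c)
s=read_state();print(s["tool_pos"],s["force"],s["opening"])
c=read_camera("wrist");cv2.imwrite("pics/w4.png",c["frame"][:,:,::-1])
E
```

```text
[0.48972298 0.23478634 0.11427845] [-0.03182003 -0.24485068 -0.80767792] 0.014619335362991892
```

View pics/s4.png

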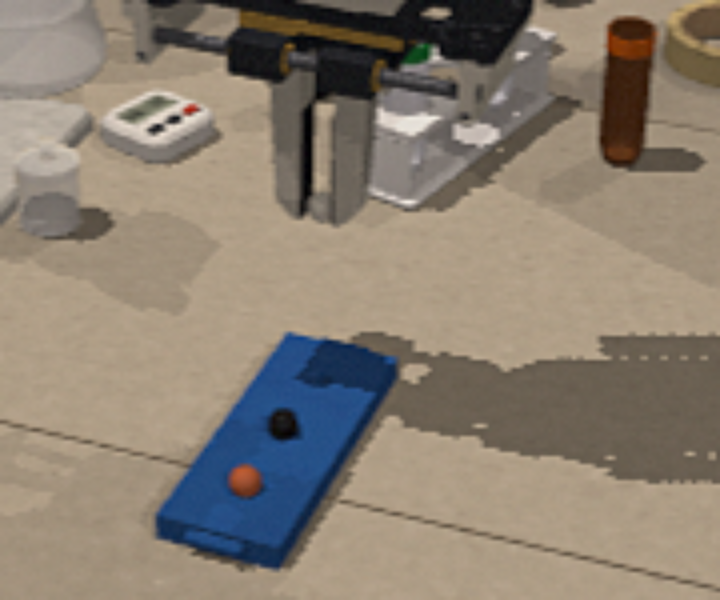

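View pics/w4.png

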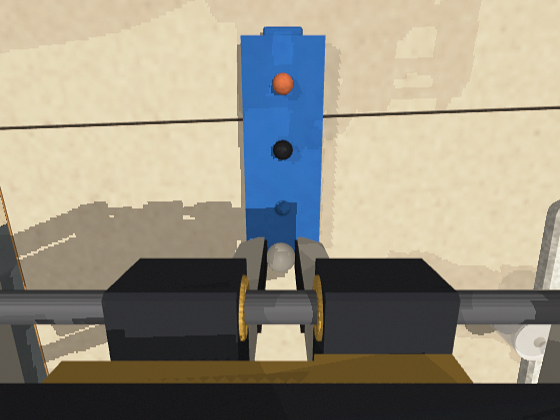

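>>> {"method": "move_arm", "body": {"series": [[-0.884,0.038,-0.5,0,0,0,-1],[-0.884,0.038,-0.5,0,0,0,-1],[-0.884,0.038,-0.5,0,0,0,-1]]}}

```text
t: 6.15
tool_pos: [0.4916, 0.1427, 0.166]
orientation: [2.263, 2.176, 0.0]
force: [-0.2, 0.6, 0.3]
opening: 0.0152
```

>>> {"method": "move_arm", "body": {"series": [[-0.884,0.038,0,0,0,0,-1],[-0.884,0.038,0,0,0,0,-1],[-0.884,0.038,0,0,0,0,-1]]}}

```text
t: 6.45
tool_pos: [0.4901, 0.0545, 0.1624]
orientation: [-2.264, -2.176, 0.006]
force: [0.4, 0.9, 0.1]
opening: 0.0149
```

>>> {"method": "move_arm", "body": {"series": [[-0.884,0.038,0,0,0,0,-1],[-0.884,0.038,0,0,0,0,-1],[-0.884,0.038,0,0,0,0,-1]]}}

```text
t: 6.75
tool_pos: [0.4911, -0.0331, 0.1628]
orientation: [-2.264, -2.176, 0.004]
force: [-0.9, 1.2, -0.2]
opening: 0.0148
```

>>> {"method": "move_arm", "body": {"series": [[-0.884,0.038,0,0,0,0,-1],[-0.884,0.038,0,0,0,0,-1],[-0.884,0.038,0,0,0,0,-1],[-0.884,0.038,0,0,0,0,-1],[-0.884,0.038,0,0,0,0,-1]]}}

```text
t: 7.25
tool_pos: [0.4924, -0.1172, 0.1637]
orientation: [-2.259, -2.181, 0.0]
force: [0.4, 0.1, -0.4]
opening: 0.015
```

```bash
python3 - <<'E'
from plant import *
from h import *
c=read_camera("side");cv2.imwrite("pics/s5.png",cv2.resize(c["frame"][120:270,230:410,::-1],None,fx=4,fy=4))
np.savez("pics/s5.npz",**c)
s=read_state();print(s["tool_pos"],s["force"],s["opening"],s["orientation"])
c=read_camera("wrist");cv2.imwrite("pics/w5.png",c["frame"][:,:,::-1]);np.savez("pics/w5.npz",**c)
E
```

```text
[ 0.49248566 -0.1172367   0.16394655] [-0.46745185 -0.33883551 -0.10707415] 0.014852456438645406 [-2.25832500e+00 -2.18177372e+00  9.59798702e-05]
```

View pics/s5.png

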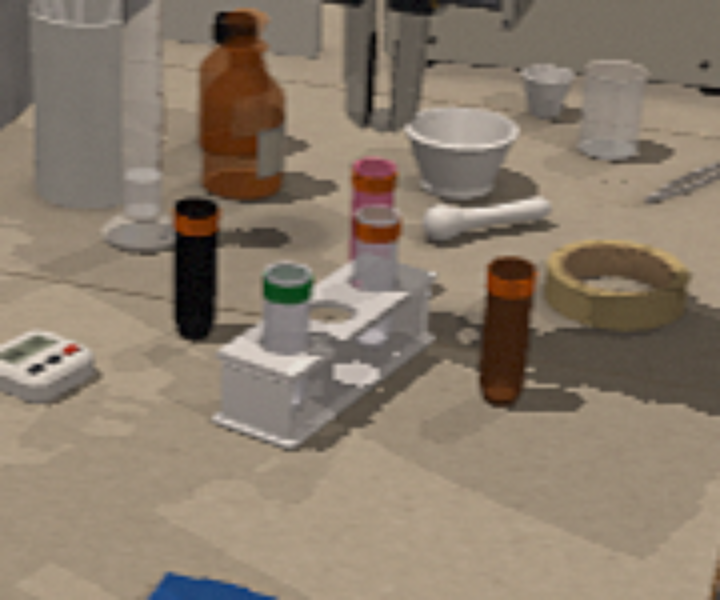

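View pics/w5.png

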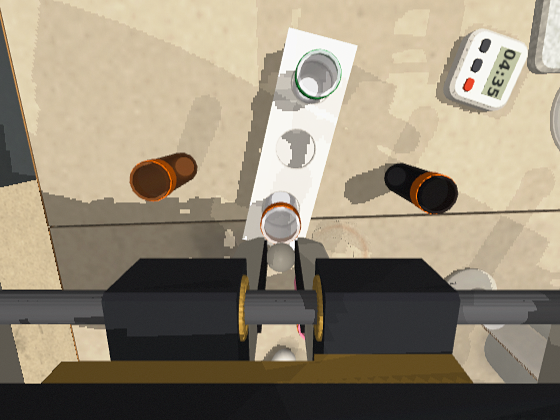

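```bash
python3 - <<'E'
from h import *
W=dict(np.load("pics/w5.npz"));S=dict(np.load("pics/s5.npz"));T=dict(np.load("pics/top0.npz"))
h=cv2.cvtColor(W["frame"],cv2.COLOR_RGB2HSV).astype(int)
m=(h[...,0]<20)&(h[...,1]>110);k=np.zeros_like(m);k[195:250,258:304]=m[195:250,258:304]
p=np.argwhere(k)[:,::-1].astype(np.float32);print(len(p),p.min(0),p.max(0));e=cv2.fitEllipse(p);print(e,onz(W,e[0],.097))
v=W["frame"][195:260,255:307];cv2.imwrite("pics/z5.png",cv2.resize(v[:,:,::-1],None,fx=10,fy=9,interpolation=0))
g=(h[...,0]>50)&(h[...,0]<90)&(h[...,1]>90);k=np.zeros_like(g);k[40:110,285:350]=g[40:110,285:350]
p=np.argwhere(k)[:,::-1].astype(np.float32);e=cv2.fitEllipse(p);print(e,onz(W,e[0],.097))
print("ball w",onz(W,(281,256),.1667))
E
```

```text
204 [260. 202.] [300. 245.]
((280.3833312988281, 226.48541259765625), (40.4608268737793, 45.80320358276367), 175.34039306640625) [ 0.49263911 -0.1236671   0.097     ]
((318.01397705078125, 73.27723693847656), (44.7318115234375, 49.85476303100586), 21.51186180114746) [ 0.52166907 -0.01623652  0.097     ]
ball w [ 0.49324179 -0.11787394  0.1667    ]
```

View pics/z5.png

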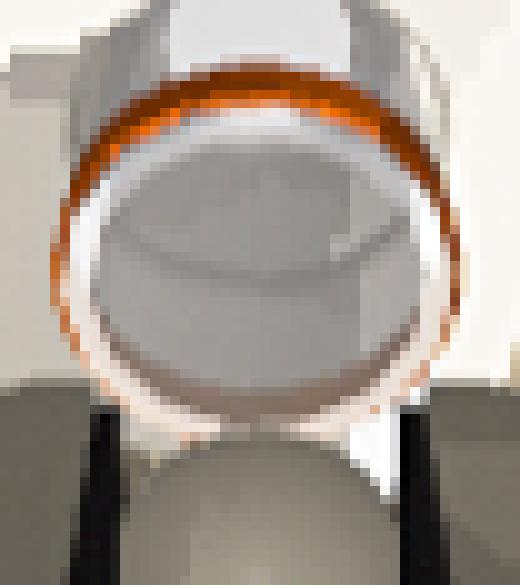

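>>> {"method": "move_arm", "body": {"series": [[-0.035,-0.003,0.3,0,0,0,-1],[-0.035,-0.003,0.5,0,0,0,-1],[-0.035,-0.003,0.5,0,0,0,-1],[-0.035,-0.003,0.5,0,0,0,-1],[-0.035,-0.003,0.5,0,0,0,-1]]}}

```text
t: 7.85
tool_pos: [0.4932, -0.1224, 0.1162]
orientation: [2.259, 2.181, 0.002]
force: [-0.2, -0.5, -1.3]
opening: 0.0149
```

```bash
python3 - <<'E'
from plant import *
from h import *
c=read_camera("side");cv2.imwrite("pics/s6.png",cv2.resize(c["frame"][130:210,280:370,::-1],None,fx=7,fy=7,interpolation=2))
np.savez("pics/s6.npz",**c)
s=read_state();print(s["tool_pos"],s["force"],s["opening"],s["orientation"])
c=read_camera("wrist");cv2.imwrite("pics/w6.png",cv2.resize(c["frame"][190:290,220:340,::-1],None,fx=6,fy=6,interpolation=2));np.savez("pics/w6.npz",**c)
R=cv2.Rodrigues(c["rvec"])[0];print(-R.T@c["tvec"])
E
```

```text
[ 0.49325193 -0.12254894  0.11626004] [ 0.10146618 -0.4902261   0.81575757] 0.01556183930217738 [2.25900415e+00 2.18018478e+00 1.77668346e-03]
[ 0.49572441 -0.05336325  0.28120235]
```

View pics/s6.png

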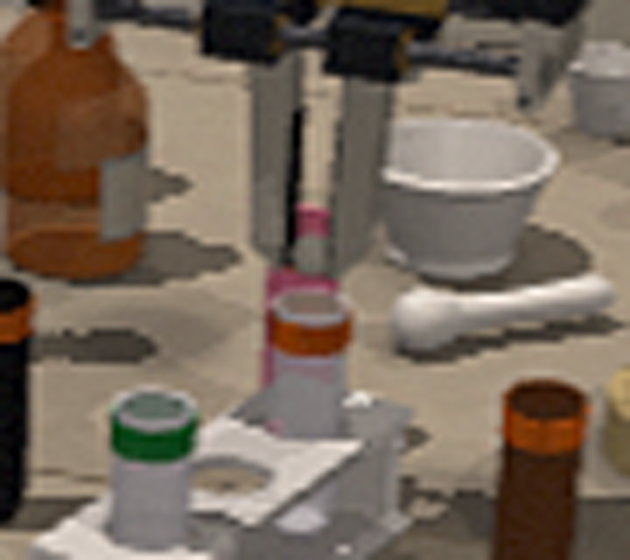

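View pics/w6.png

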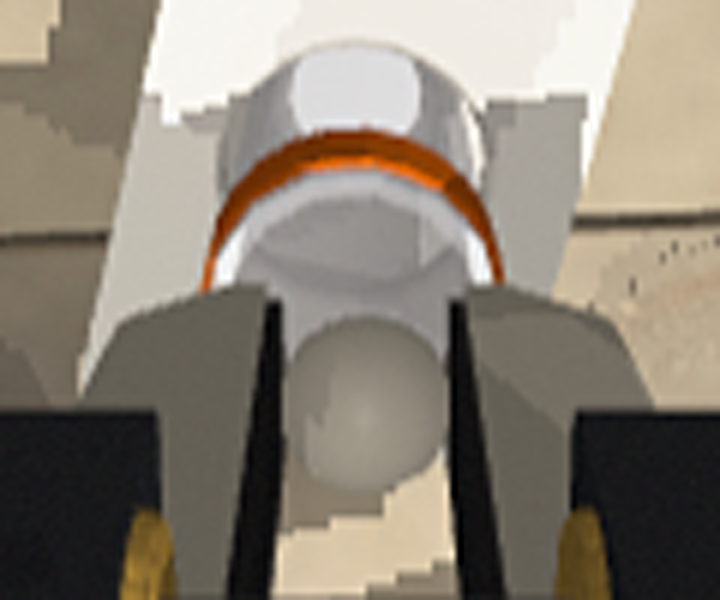

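```bash
python3 - <<'E'
from h import *
W=dict(np.load("pics/w6.npz"));S=dict(np.load("pics/s6.npz"))
c=lambda u,v:(u/6+220-.4,v/6+190-.4)
print("far rim",onz(W,c(355,168),.101),"far orange top/bottom",onz(W,c(355,128),.089))
print("L,R",onz(W,c(207,285),.1),onz(W,c(503,285),.1))
for z in (.118,.121): print("ball",onz(W,c(366,403),z))
s=lambda u,v:(u/7+280-.4,v/7+130-.4)
a,b=onz(S,s(272,318),.099),onz(S,s(350,318),.099);print("side collar mid dir",(a+b)/2)
o,d=ray(S,s(311,320));print("ray at y=-.1225",o+d*(-.1225-o[1])/d[1])
# side: rim ellipse centre, ball centre
print("side rim ctr",onz(S,s(311,303),.101))
o,d=ray(S,s(312,255));print("side ball",[(o+d*(z-o[2])/d[2]).round(4) for z in (.118,.121)])
E
```

```text
far rim [ 0.49335731 -0.1067569   0.101     ] far orange top/bottom [ 0.49335638 -0.1060007   0.089     ]
L,R [ 0.47816382 -0.11867176  0.1       ] [ 0.5076479  -0.11973318  0.1       ]
ball [ 0.49377188 -0.12410011  0.118     ]
ball [ 0.49380778 -0.12279982  0.121     ]
side collar mid dir [ 0.49163839 -0.11687007  0.099     ]
ray at y=-.1225 [ 0.4929219  -0.1225      0.09562638]
side rim ctr [ 0.49411214 -0.12582883  0.101     ]
side ball [array([ 0.4961, -0.1312,  0.118 ]), array([ 0.4945, -0.1243,  0.121 ])]
```

>>> {"method": "move_arm", "body": {"series": [[0.02,-0.007,0.07,0,0,0,-1],[0.02,-0.007,0.07,0,0,0,-1],[0.02,-0.007,0.07,0,0,0,-1],[0.02,-0.007,0.07,0,0,0,-1],[0.02,-0.007,0.07,0,0,0,-1]]}}

```text
t: 8.45
tool_pos: [0.4916, -0.1206, 0.1077]
orientation: [2.261, 2.181, 0.0]
force: [-0.4, -0.3, 0.1]
opening: 0.0152
```

```bash
python3 - <<'E'
from plant import *
from h import *
c=read_camera("side");cv2.imwrite("pics/s7.png",cv2.resize(c["frame"][130:210,280:370,::-1],None,fx=7,fy=7,interpolation=2))
s=read_state();print(s["tool_pos"],s["force"],s["opening"],s["orientation"])
c=read_camera("wrist");cv2.imwrite("pics/w7.png",cv2.resize(c["frame"][190:290,220:340,::-1],None,fx=6,fy=6,interpolation=2));np.savez("pics/w7.npz",**c)
E
```

```text
[ 0.49161854 -0.12063825  0.10773659] [ 0.02548903 -0.42991188 -0.47491396] 0.015198289576012472 [2.26100945e+00 2.18095185e+00 3.53672283e-05]
```

View pics/s7.png

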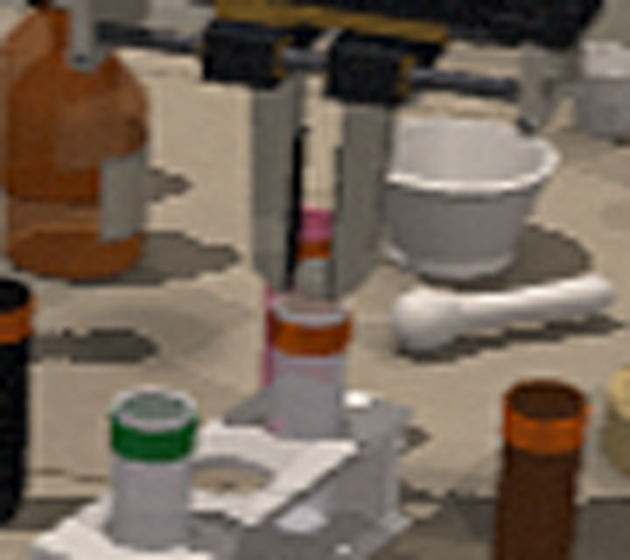

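View pics/w7.png

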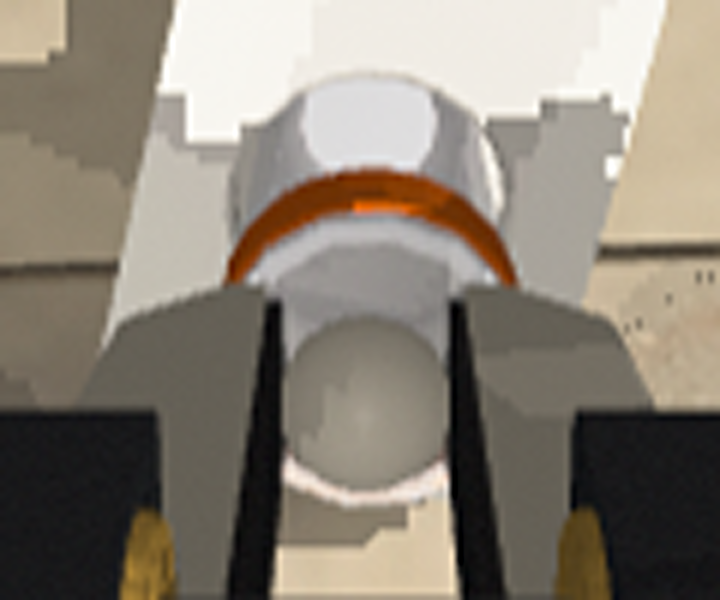

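```bash
python3 - <<'E'
from h import *
W=dict(np.load("pics/w7.npz"))
c=lambda u,v:(u/6+220-.4,v/6+190-.4)
f,n=onz(W,c(370,212),.101),onz(W,c(366,505),.101);print(f,n,(f+n)/2)
print("LR",onz(W,c(228,283),.098),onz(W,c(517,283),.098))
for z in (.110,.1115,.113): print("ball",onz(W,c(366,403),z))
E
```

```text
[ 0.49306805 -0.10661671  0.101     ] [ 0.49163303 -0.13650719  0.101     ] [ 0.49235054 -0.12156195  0.101     ]
LR [ 0.47916287 -0.11423792  0.098     ] [ 0.50690475 -0.11523051  0.098     ]
ball [ 0.49214218 -0.12192403  0.11      ]
ball [ 0.4921638  -0.12127516  0.1115    ]
ball [ 0.49218543 -0.12062629  0.113     ]
```

>>> {"method": "move_arm", "body": {"series": [[0,0,0,0,0,0,-0.2],[0,0,0,0,0,0,-0.2],[0,0,0,0,0,0,-0.2],[0,0,0,0,0,0,-0.2],[0,0,0,0,0,0,-0.2],[0,0,0,0,0,0,-0.2]]}}

```text
t: 9.15
tool_pos: [0.4915, -0.1206, 0.1076]
orientation: [-2.261, -2.181, 0.0]
force: [-0.0, -0.3, -0.3]
opening: 0.0369
```

```bash
python3 - <<'E'
from plant import *
from h import *
c=read_camera("side");cv2.imwrite("pics/s8.png",cv2.resize(c["frame"][130:210,280:370,::-1],None,fx=7,fy=7,interpolation=2))
s=read_state();print(s["tool_pos"],s["force"],s["opening"],s["orientation"])
c=read_camera("wrist");cv2.imwrite("pics/w8.png",cv2.resize(c["frame"][190:290,220:340,::-1],None,fx=6,fy=6,interpolation=2));np.savez("pics/w8.npz",**c)
E
```

```text
[ 0.49155133 -0.12054977  0.10763266] [ 0.66735306  0.28167746 -0.10953141] 0.03739509811467649 [-2.26104892e+00 -2.18110095e+00 -2.13452436e-05]
```

View pics/s8.png

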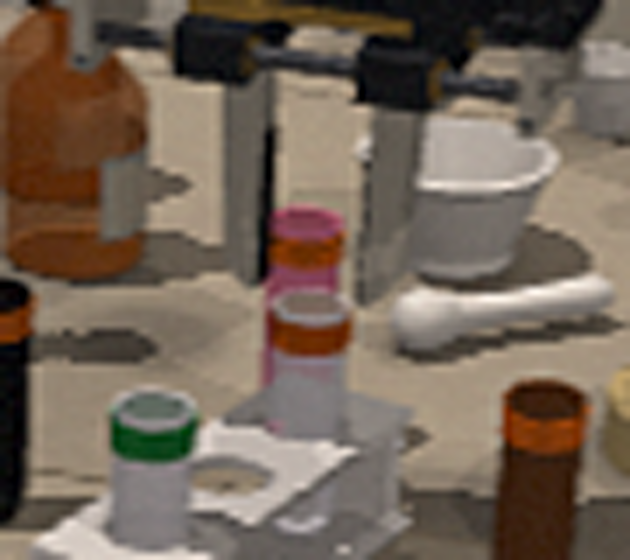

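View pics/w8.png

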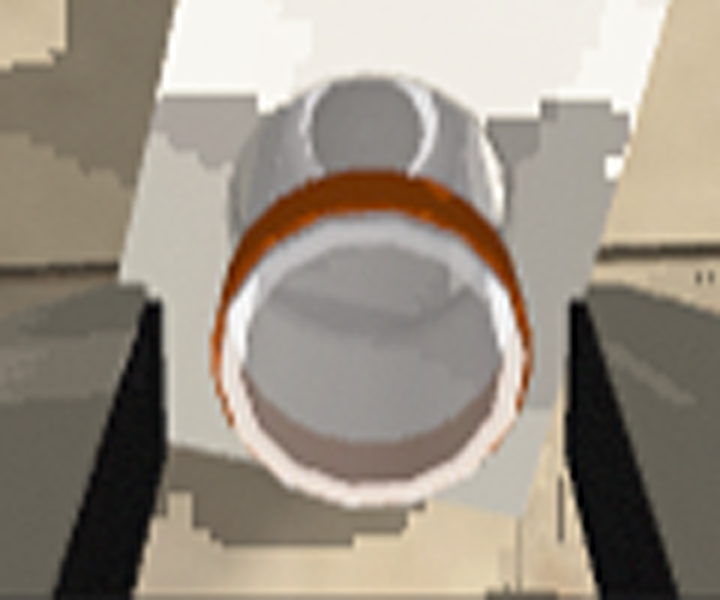

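>>> {"method": "move_arm", "body": {"series": [[-0.01,0.01,0,0,0,0,0.3],[-0.01,0.01,0,0,0,0,0.3],[-0.01,0.01,0,0,0,0,0.3],[-0.01,0.01,0.2,0,0,0,0.3],[-0.01,0.01,0.35,0,0,0,0.3],[-0.01,0.01,0.48,0,0,0,0.3],[-0.01,0.01,0.48,0,0,0,0.3],[-0.01,0.01,0.48,0,0,0,0.3]]}}

```text
t: 10.05
tool_pos: [0.4922, -0.1214, 0.0593]
orientation: [-2.26, -2.18, 0.001]
force: [-0.1, 0.1, 0.8]
opening: 0.0605
```

```bash
python3 - <<'E'
from plant import *
from h import *
s=read_state();print(s["tool_pos"],s["force"],s["opening"],s["orientation"])
c=read_camera("wrist");cv2.imwrite("pics/w9.png",c["frame"][...,::-1])
E
```

```text
[ 0.49218027 -0.12144894  0.05929776] [-0.1062478   0.11540286  0.81619624] 0.06046393026812322 [-2.26029795e+00 -2.18038923e+00  7.57557505e-04]
```

View pics/w9.png

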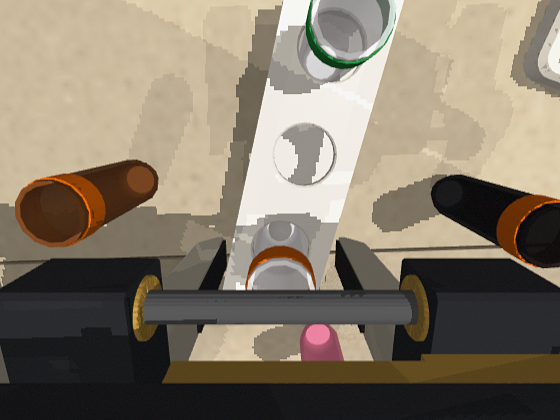

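>>> {"method": "move_arm", "body": {"series": [[0,0,0,0,0,0,-1],[0,0,0,0,0,0,-1],[0,0,0,0,0,0,-1],[0,0,0,0,0,0,-1],[0,0,0,0,0,0,-1],[0,0,0,0,0,0,-1],[0,0,0,0,0,0,-1],[0,0,0,0,0,0,-1]], "squeeze": 20}}

```text
t: 10.9
tool_pos: [0.4927, -0.1217, 0.0599]
orientation: [2.261, 2.181, 0.0]
force: [-0.6, 0.6, 2.2]
opening: 0.0302
```

>>> {"method": "move_arm", "body": {"series": [[0,0,-0.1,0,0,0,-1],[0,0,-0.25,0,0,0,-1],[0,0,-0.4,0,0,0,-1],[0,0,-0.6,0,0,0,-1],[0,0,-0.8,0,0,0,-1],[0,0,-1,0,0,0,-1],[0,0,-1,0,0,0,-1],[0,0,-1,0,0,0,-1]]}}

```text
t: 11.7
tool_pos: [0.493, -0.1218, 0.1605]
orientation: [2.26, 2.18, 0.001]
force: [0.1, 0.2, -1.6]
opening: 0.0302
```

```bash
python3 - <<'E'
from plant import *
from h import *
s=read_state();print(s["tool_pos"],s["force"],s["opening"],s["orientation"],s["q"])
c=read_camera("side");cv2.imwrite("pics/s10.png",cv2.resize(c["frame"][90:240,230:410,::-1],None,fx=4,fy=4))
E
```

```text
[ 0.49303087 -0.12177707  0.16053137] [ 0.11616505  0.17392645 -1.56730648] 0.030165028423897934 [2.25981383e+00 2.17986761e+00 1.37484066e-03] [-3.43143349e-01 -8.76925008e-02  1.81627929e+00  5.33163863e-06
  1.41104490e+00 -3.07133693e-01]
```

View pics/s10.png

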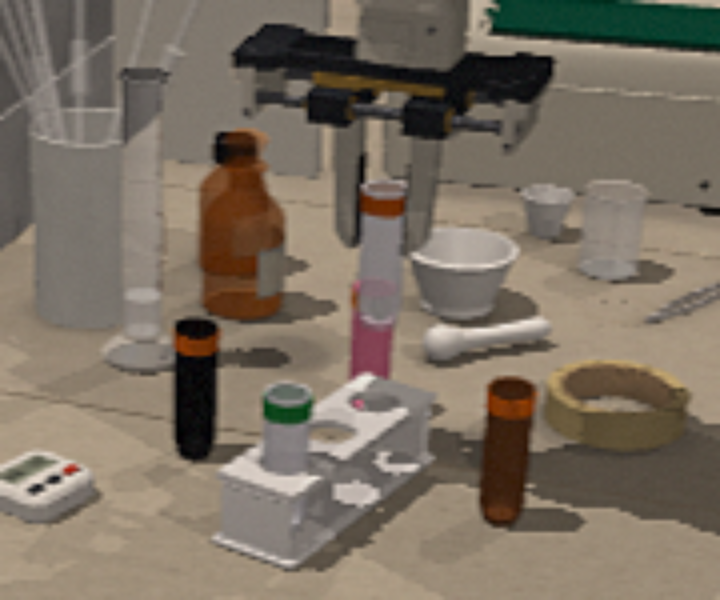

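>>> {"method": "move_arm", "body": {"series": [[0,0,-0.2,0,0,0,-1],[0,0,-0.4,0,0,0,-1],[0,0,-0.6,0,0,0,-1],[0,0.1,-0.8,0,0,0,-1],[0,0.2,-1,0,0,0,-1],[0,0.3,-1,0,0,0,-1],[0,0.3,-1,0,0,0,-1]]}}

```text
t: 12.45
tool_pos: [0.5229, -0.1226, 0.2581]
orientation: [-2.26, -2.181, 0.001]
force: [0.1, 0.9, -1.9]
opening: 0.0305
```

>>> {"method": "move_arm", "body": {"series": [[0,0.05,0,-0.015,0,0,-1],[0,0.1,0,-0.04,0,0,-1],[0,0.15,0,-0.065,0,0,-1],[0,0.2,0,-0.09,0,0,-1],[0,0.25,0,-0.11,0,0,-1],[0,0.3,0,-0.125,0,0,-1],[0,0.3,0,-0.125,0,0,-1],[0,0.3,0,-0.125,0,0,-1]]}}

```text
t: 13.25
tool_pos: [0.5514, -0.1236, 0.2578]
orientation: [2.042, 1.969, 0.389]
force: [-0.6, -0.8, -0.9]
opening: 0.0301
```

```bash
python3 - <<'E'
from plant import *
from h import *
s=read_state();print(s["tool_pos"],s["force"],s["opening"],s["orientation"],s["q"])
print(Rn.from_rotvec(s["orientation"]).as_matrix())
c=read_camera("side");cv2.imwrite("pics/s11.png",cv2.resize(c["frame"][40:220,230:410,::-1],None,fx=3.3,fy=3.3))
E
```

```text
[ 0.55136183 -0.12356282  0.25778658] [-0.58279727 -0.81754257 -0.90710552] 0.0300596834779814 [2.04187949 1.96862346 0.38880414] [-0.40353388 -0.36570104  1.92597411  0.14630239  1.21950442 -0.39226834]
[[ 3.63648132e-02  9.24603174e-01  3.79191998e-01]
 [ 9.99338271e-01 -3.39442439e-02 -1.30693527e-02]
 [ 7.87420607e-04  3.79416340e-01 -9.25225714e-01]]
```

View pics/s11.png

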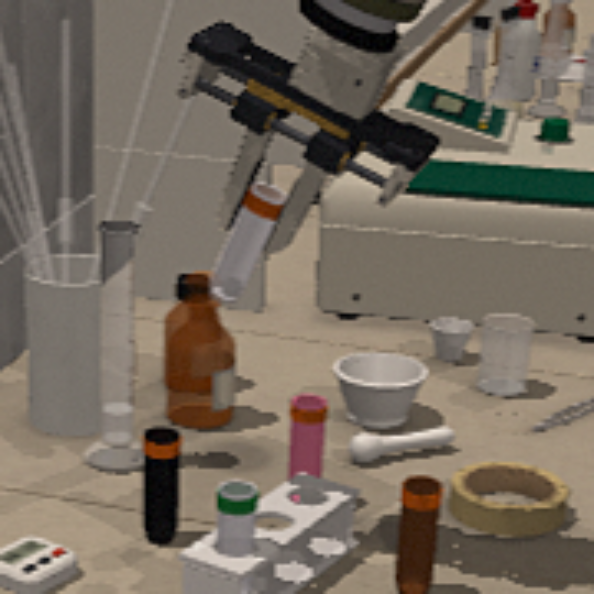

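>>> {"method": "move_arm", "body": {"series": [[0,0.06,0.03,-0.015,0,0,-1],[0,0.12,0.06,-0.04,0,0,-1],[0,0.2,0.1,-0.065,0,0,-1],[0,0.3,0.14,-0.09,0,0,-1],[0,0.4,0.18,-0.11,0,0,-1],[0,0.46,0.19,-0.126,0,0,-1],[0,0.46,0.19,-0.126,0,0,-1],[0,0.46,0.19,-0.126,0,0,-1]]}}

```text
t: 14.1
tool_pos: [0.602, -0.1254, 0.2592]
orientation: [1.787, 1.724, 0.715]
force: [-0.5, -1.1, -1.5]
opening: 0.0302
```

>>> {"method": "move_arm", "body": {"series": [[0,0,0,0,0,0,-1],[0,0,0,0,0,0,-1],[0,0,0,0,0,0,-1],[0,0,0,0,0,0,-1],[0,0,0,0,0,0,-1],[0,0,0,0,0,0,-1],[0,0,0,0,0,0,-1],[0,0,0,0,0,0,-1]]}}

```text
t: 14.9
tool_pos: [0.6022, -0.1255, 0.2597]
orientation: [1.785, 1.722, 0.716]
force: [0.2, 0.1, 0.4]
opening: 0.0307
```

```bash
python3 - <<'E'
from plant import *
from h import *
s=read_state();print(s["tool_pos"],s["force"],s["opening"],s["orientation"],s["q"],s["dq"])
print(np.degrees(np.arccos(-Rn.from_rotvec(s["orientation"]).as_matrix()[2,2])))
c=read_camera("side");np.savez("pics/s12.npz",**c);cv2.imwrite("pics/s12.png",cv2.resize(c["frame"][40:220,230:410,::-1],None,fx=3.3,fy=3.3))
cv2.imwrite("pics/z12.png",cv2.resize(c["frame"][80:150,270:350,::-1],None,fx=8,fy=8,interpolation=2))
c=read_camera("wrist");cv2.imwrite("pics/w12.png",c["frame"][:,:,::-1])
E
```

```text
[ 0.60218978 -0.12553487  0.25966687] [0.20775955 0.13357736 0.3737262 ] 0.030713462635673875 [1.78491221 1.72179949 0.71632965] [-0.47851594 -0.56120961  2.21056989  0.43571541  0.80333586 -0.6350193 ] [ 0.00206654 -0.00054002 -0.00170042  0.00021657 -0.00094355 -0.00143984]
45.17733744150612
```

View pics/s12.png

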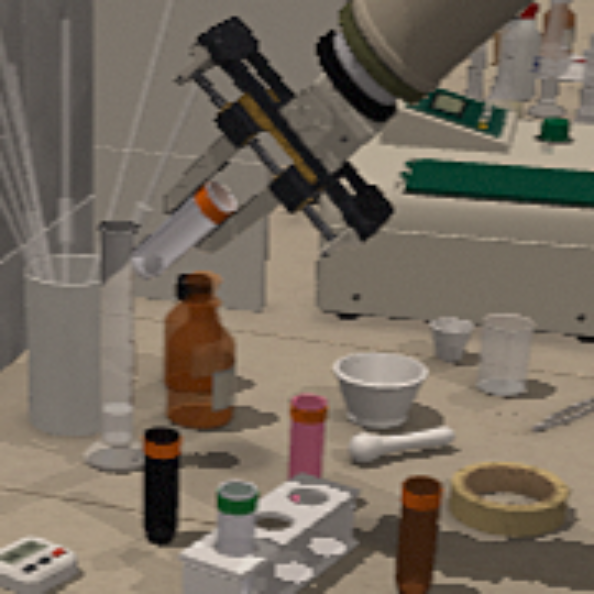

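View pics/z12.png

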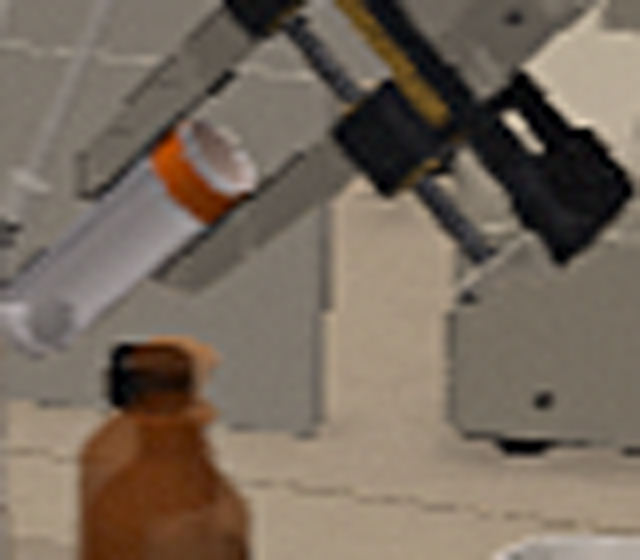

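View pics/w12.png

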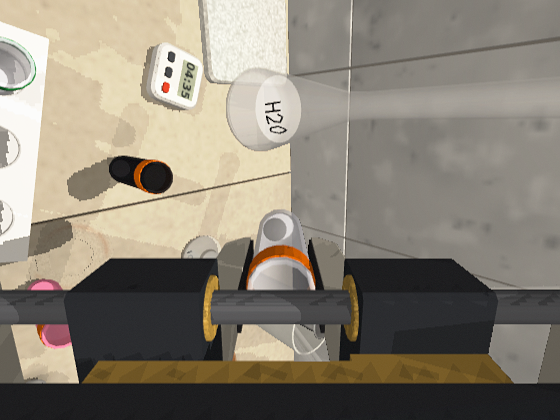

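```bash
python3 -c "
from plant import *
print(close_job())"
```

```text
the job is handed in; nothing more can be done
None
```

The white ball is in the orange-collared tube, and the arm is holding that tube still at a 45° lean. I handed the job in at about 15 s; no verdict came back.

- **Ball:** I picked the white ball out of its pocket across the tray. The wrist camera put it within about 0.5 mm of the tube's centre, and I let it drop in from just above the rim while the tube stood in the rack.
- **Tube:** I gripped it at 20 N just under the collar, drew it straight up out of the rack to about 0.1 m, then raised it further and leaned it.

**Last checks:**
- The tool was tilted 45.2° and the joints were almost still.
- The jaw opening was 30.7 mm, which matches the 30 mm tube.
- By calculation, the tube's foot is about 0.21 m above the bench.
- The side and wrist pictures show the ball as a grey disc at the bottom of the tube, and the outside forces were near zero.
- The green-collared tube and the timer look unmoved in the last pictures. The brown and black balls still sat in their pockets after the white one was lifted, and I did not go back to the tray. The weighing bottle was not checked at the end.

**Disagreements:** The cameras' position estimates differed by about 2–3 mm for both the ball and the tube. I settled it by looking again with the wrist camera from close up. The jaws read about 15 mm on the 16 mm ball.

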